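# Seat the sample pot in its nest and screw the lid snug

## Robot

A 7-joint arm with a two-finger parallel gripper is mounted at the origin on the work surface. World frame = base frame: x ahead of the robot, y to its left, z up, the work surface at z = 0. Lengths are in m, angles in rad, forces in N, time in s.
With the tool pointing down it reaches from about 0.4 to 0.9 m from the base axis. Payload 5.6 kg.
Tool frame: the origin (TCP) lies midway between the tips of the shut fingers; the grasp point (between the pads) lies 19 mm behind it; y points along the fingers, z is the direction in which the jaws open and shut, and the axes are right-handed (so a half turn about y gives the same grasp; the last joint's range is limited). The gripper opens to 92 mm and grips with 3 to 60 N. Pads are 20 mm wide; open, the fingers measure 128 mm over their backs; the gripper's body (75 mm by 189 mm) begins 69 mm behind the grasp point.
Start: joints at [1.293, 0.468, -0.012, 1.603, 0.006, 1.071, -0.056], TCP at [0.151, -0.632, 0.185] pointing down, gripper open.
Joint ranges: [-2.53, 2.53], [-0.31, 2.02], [-1.57, 1.55], [0.28, 2.44], [-1.29, 4.43], [0.15, 1.84], [-2.92, 2.92]. Speed limits (rad/s): [2.57, 2.57, 3.14, 3.14, 3.14, 3.14, 3.14].

## Interface

Orientations are given as a 3x3 rotation matrix whose columns are the frame's x, y, z axes.
In Python, from station import env, effector, solver, viewer, workorder, search_frame, tip_of gives the robot as it stands. Calls block until the motion is done:
- env.reach(position, orientation): joint-space move of the TCP to a pose.
- env.movel(position, frame=None, rate=0.15): straight line of the TCP; frame=None keeps the orientation; rate is the mean speed in m/s.
- env.goto_joints(angles): joint-space move.
- effector.release() and effector.grasp(squeeze=None): open the fingers fully, or close them until they stop; squeeze is the grip in N (None keeps the last).
- env.pause(seconds).
- solver.inverse_kinematics(position, orientation): joint angles nearest the present ones, or None.
- env.sense(): the state.
- viewer.read_camera(name): name is "scene" or "top" or "wrist"; returns (picture, depth): 420x560x3 uint8, red, green, blue; 420x560 float32, m along the optical axis (not along the pixel's ray), 0 where there is no reading.
- viewer.camera_info(name): a dict with "intrinsics" (3x3 intrinsics, pixels), "dist_coeffs" ([k1, k2, p1, p2, k3] as OpenCV has them; the pictures are not rectified), "eye" and "rotation" of the camera in the world; the wrist camera has in their place "T_tool_cam" (4x4, takes a point from camera to tool coordinates, whose origin is the TCP and whose axes are the tool frame's). Camera axes: x right, y up, looking along -z (the intrinsics and any distortion apply to the point x, -y, -z); pixel columns grow to the right and rows downward; lengths in m; the calibration is good to about 2 mm. A picture is of the moment at which its call begins: read the wrist's pose just before it. camera_info takes no time and is no camera call.
A pose or a line that the arm cannot do raises env.PlanningError and nothing moves.
- workorder.finish_job(): hands the job in, once; it reports no verdict.
Trained networks look in the newest picture that a camera, given by its name, has taken for a name from the list of things; names that differ only in an ending like _2 or _b are one class to them, and where a whole thing is asked for, a point or a joint stands for the part that bears it (a point fixed in the world has none). Each returns a list of dicts, best first, with "score" (0 to 1); they miss things now and then, are a little off and sometimes report something else, mostly with a low value. They report only what shows in the picture. A call takes as long as a camera call. They do not tell look-alikes from the thing itself.
- search_frame(camera, name): "at" ([x, y, z] in m, in world coordinates, good to about 4 mm: the middle of the surface that is visible of it).
- tip_of(camera, name): "at" ([x, y, z] in m, in world coordinates, good to about 4 mm: a listed point, or the origin of a listed thing).
The state is a dict: "t": time; "joint_positions": joint angles; "joint_velocities": joint speeds; "tau": joint torques, N m; "ee_pos": TCP position; "tcp_rot": TCP orientation; "wrist_force": force on the tool from outside, world axes, zero at the start; "moment": the same for the moment, N m; "gripper_width": finger opening in m.
Only numpy, scipy, OpenCV 4.12 (cv2) and the standard library are available. Lean on these libraries where they do the work, as an engineer would, in place of code of your own. Each camera call takes 0.05 s, during which the arm holds its last target. There are 200 camera calls.

## Task

Pick up the sample pot and seat it fully in the square pocket of the bolted-down bench nest, which keeps it from turning. Then screw its black lid down clockwise until it goes snug: it turns loosely at first, then the torque rises sharply, and there you stop, before it is overtightened. Let go, leave the pot standing in the nest, and do not disturb the things standing around.

Things in the scene. Friction and masses are not known exactly. Their poses are not given: they have to be found in the camera images.
- pot: Loose steel sample pot with a black lid, 109 mm tall, about 0.6 kg. Foot: 70 mm square, 20 mm tall, its lowest 3 mm chamfered to 66 mm; sides along the pot's x and y. Above it a round body 64 mm across up to 66 mm, a thin brass ring, then the lid. Origin: centre of its underside; z up. It stands upright on the bench at the start.
- lid_top (a point): Centre of the lid's top, on the pot's axis, 109 mm above the pot's underside. The lid is a ribbed black plastic cylinder 60 mm across and 34 mm tall (from 75 to 109 mm up); it is already started on a fine thread and stays on the pot, and hardly sinks as it turns. Grip it round its side from above, both to carry the pot and to turn it. Clockwise from above tightens.
- ring: Thin brass seal ring under the lid, 52 mm across, 5 mm tall, 68 to 73 mm above the pot's underside, with a small tooth along its x axis. It lies still while the lid turns freely; a tightened lid drags it clockwise by a few degrees at most and it stays there. Origin: its underside on the pot's axis.
- nest: Bench nest, fixed: a grey plate 130 mm square, 6 mm thick, with four aluminium walls 10 mm thick that rise to 22 mm above the bench round a pocket 74 mm square (16 mm deep). Pocket sides lie along the nest's x and y; a pot goes in at any quarter turn. Origin: centre of the plate's underside on the bench, z up. Place and yaw differ every time.
- pocket (a point): Centre of the pocket's floor, 6 mm above the bench; the pot's underside rests here when seated.
- lid_grip (a point): Point on the lid's axis, half way up its side, 92 mm above the pot's underside. Turning takes about 0.1 N m for 0.8 to 1.9 rad (differing, shown by nothing); then the lid seats and within 2 degrees it takes 0.5, then 6 N m per rad more. Snug: 0.6 to 0.9; overtight: 1.05. It stays as turned. Stopping lets the reading fall, to -0.1 while loose, 0.25 to 0.55 at snug.
- weight: Bystander: brass calibration weight, 38 mm across, 58 mm tall, origin at the centre of its underside. Leave it alone.
- jar: Bystander: small glass jar with a white lid, 56 mm across, 70 mm tall, origin at the centre of its underside. Leave it alone.
- cutter: Bystander: round aluminium sample cutter with a knob on top, 80 mm across, 66 mm tall, origin at the centre of its underside. Leave it alone.
There are look-alikes about, which are no part of the job. Of the things shaped like the pot, the steel one is meant. Several things have the shape of the nest; the one meant has the colours described above.

How it is judged:
On the way, in this order (a step that is already met when the one before it is completed fails the run):
1. the pot is lifted clear of the bench (height (world z) of pot above 0.03 m), for 0.1 s.
2. the pot is seated in the nest's pocket (horizontal distance between pot and pocket below 0.004 m and z of pot in the frame of pocket below 0.002 m and angle between pot's own z axis and vertical below 0.04 rad), for 0.2 s.
At the end, for the whole second after the job is handed in: The pot rests in the nest, released: axis within 4 mm of the pocket's centre, underside within 2 mm of its floor, upright within 0.04 rad; and its lid is snug: the seal ring stays dragged 0.004 to 0.08 rad from its start in line with the pot, as a torque of some 0.53 to 0.95 N m does (all of step 2 and angle between the x axis of ring and the x axis of pot, either way round between 0.004 and 0.08 rad and linear speed of pot below 0.01 m/s); the robot touches nothing.
It fails at once if the lid is overtightened: the seal ring is dragged more than 0.095 rad, as over about 1.05 N m does (angle between the x axis of ring and the x axis of pot, either way round above 0.095 rad).
It fails at once if a bystander (weight, jar or cutter) is moved more than 20 mm (distance of any of weight, jar, cutter from where it was at the start of the episode above 0.02 m).
It also fails if it takes over 72 s, if anything falls off the work surface, if the arm or the gripper's body presses on something with over 40 N, if the wrist force passes 120 N, or if a joint passes its speed limit or range.

## Working session

There is one attempt and no reset: what is moved stays moved. The work goes in short steps, each a Python script; the robot and the scene stay as the last script left them, time stands still between calls to the robot, and variables do not carry over. Pictures are saved under pics/ and viewed, about 8 in all and at most 12, crops included, and the job is handed in when it is done.

```bash
ls; mkdir -p pics; python3 - <<'E'
from station import env, effector, solver, viewer, workorder, search_frame, tip_of
import cv2
for c in ("scene","top"):
    p,d=viewer.read_camera(c); cv2.imwrite(f"pics/{c}0.png",p[:,:,::-1])
    i=viewer.camera_info(c); print(c,i)
    for n in ("pot","nest","weight","jar","cutter"):
        print(n,[(round(r["score"],2),[round(float(v),3) for v in r["at"]]) for r in tip_of(c,n)])
    for n in ("lid_top","pocket"):
        print(n,[(round(r["score"],2),[round(float(v),3) for v in r["at"]]) for r in tip_of(c,n)])
s=env.sense();print({k:s[k] for k in("t","ee_pos","tcp_rot","wrist_force","moment","gripper_width")}, viewer.camera_info("wrist"))
E
```

```text
pics
scene {'intrinsics': array([[533.08051006,   0.        , 274.88420117],
       [  0.        , 533.08051006, 209.42336723],
       [  0.        ,   0.        ,   1.        ]]), 'dist_coeffs': array([-0.020394,  0.      ,  0.      ,  0.      ,  0.      ]), 'eye': array([1.64468517, 0.12576892, 0.97953886]), 'rotation': array([[-0.12642539, -0.6221846 ,  0.77259494],
       [ 0.99181691, -0.0653298 ,  0.10968703],
       [-0.01777211,  0.78013995,  0.62535255]])}
pot [(0.81, [0.526, 0.183, -0.001]), (0.72, [0.669, 0.204, -0.002])]
nest [(0.94, [0.584, -0.142, 0.002]), (0.77, [0.368, -0.095, -0.002])]
weight [(0.68, [0.801, -0.026, 0.005])]
jar [(0.61, [0.517, 0.42, -0.004])]
cutter [(0.71, [0.467, -0.436, -0.001])]
lid_top [(0.77, [0.531, 0.18, 0.108]), (0.72, [0.662, 0.212, 0.112])]
pocket [(0.84, [0.585, -0.146, 0.005]), (0.82, [0.366, -0.095, 0.007])]
top {'intrinsics': array([[495.56887064,   0.        , 274.77015499],
       [  0.        , 495.56887064, 208.24031101],
       [  0.        ,   0.        ,   1.        ]]), 'dist_coeffs': array([-0.03622403,  0.        ,  0.      
[... 1032 characters left out ...]
array([ 0.01541236,  0.03469961, -0.03514678]), 'gripper_width': 0.09176154494104313} {'intrinsics': array([[358.81715289,   0.        , 275.14461581],
       [  0.        , 358.81715289, 207.7411132 ],
       [  0.        ,   0.        ,   1.        ]]), 'dist_coeffs': array([-0.08418228,  0.        ,  0.        ,  0.        ,  0.        ]), 'T_tool_cam': array([[ 5.77209869e-04, -9.57665356e-01, -2.87883194e-01,
        -8.17844346e-02],
       [ 9.57954804e-04,  2.87883640e-01, -9.57664916e-01,
        -1.99781704e-01],
       [ 9.99999375e-01,  2.76994552e-04,  1.08356941e-03,
        -4.13144291e-04],
       [ 0.00000000e+00,  0.00000000e+00,  0.00000000e+00,
         1.00000000e+00]])}
```

View pics/scene0.png

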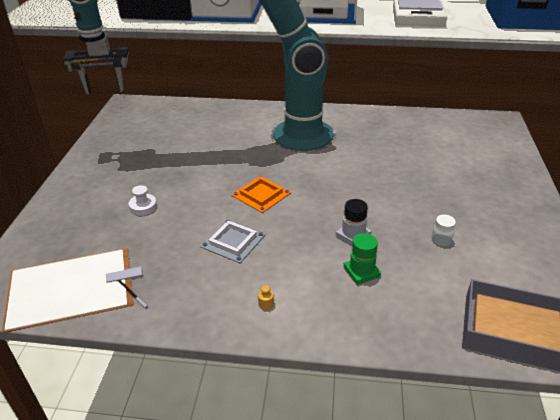

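View pics/top0.png

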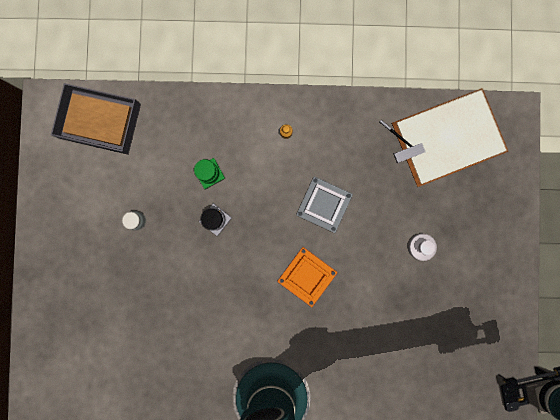

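The steel pot with black lid is at scene (355,220) / top (212,218), with a green look-alike at scene (364,258) / top (208,172). The grey plate with aluminium walls is at top (324,204), with an orange look-alike at top (308,277). I choose the steel pot and the grey nest. Next I'll take close wrist looks at both.

```bash
cat > h.py <<'E'
from station import env, effector, solver, viewer, workorder, search_frame, tip_of
import numpy as np, cv2
def R(a):
    c,s=np.cos(a),np.sin(a)
    return np.array([[s,0,c],[-c,0,s],[0,-1,0.]])
def jaw(): 
    z=env.sense()["tcp_rot"][:,2]; return np.arctan2(z[1],z[0])
def cloud(cam):
    s=env.sense(); i=viewer.camera_info(cam); p,d=viewer.read_camera(cam)
    v,u=np.mgrid[:d.shape[0],:d.shape[1]]
    n=cv2.undistortPoints(np.stack([u,v],-1).reshape(-1,1,2).astype(float),i["intrinsics"],i["dist_coeffs"]).reshape(d.shape+(2,))
    P=np.stack([n[...,0]*d,-n[...,1]*d,-d],-1).astype(float)
    if cam=="wrist":
        T=i["T_tool_cam"]; P=P@T[:3,:3].T+T[:3,3]; P=P@s["tcp_rot"].T+s["ee_pos"]
    else: P=P@i["rotation"].T+i["eye"]
    P[d<=0]=np.nan
    return p,P
def rect(P,c,z0,z1,r):
    m=(np.hypot(P[...,0]-c[0],P[...,1]-c[1])<r)&(P[...,2]>z0)&(P[...,2]<z1)
    q=P[m]; return q,cv2.minAreaRect((q[:,:2]*1000).astype(np.float32))
def save(n,p): cv2.imwrite(f"pics/{n}.png",p[:,:,::-1])
E
python3 - <<'E'
from h import *
pot=np.array([.526,.184]); nest=np.array([.585,-.143])
for a in (-90,90):
  for n,c in(("n",nest),("p",pot)):
    a_=np.radians(a); 
    for z in (.11,.3):
      q=solver.inverse_kinematics([*c,z],R(a_)); print(a,n,z,None if q is None else np.round(q,2))
a=np.radians(-90)
def look(c,name):
    Rr=R(a); t=c-0.08*Rr[:2,0]
    env.reach([*t,.30],Rr); env.pause(.2)
    p,P=cloud("wrist"); save(name,p); np.save("pics/"+name,P); return p,P
p,P=look(nest,"wn"); 
q,r=rect(P,nest,.016,.03,.08); print("nest",len(q),np.median(q[:,2]),r, tip_of("wrist","nest"),tip_of("wrist","pocket"))
p,P=look(pot,"wp")
q,r=rect(P,pot,.1,.12,.06); print("lid",len(q),np.median(q[:,2]),r)
q,r=rect(P,pot,.012,.03,.06); print("foot",len(q),np.median(q[:,2]),r, tip_of("wrist","pot"))
print(env.sense()["t"],np.round(env.sense()["joint_positions"],2))
a=cv2.imread("pics/wn.png");b=cv2.imread("pics/wp.png");cv2.imwrite("pics/w2.png",cv2.resize(np.hstack([a,b]),(800,300),interpolation=cv2.INTER_AREA))
E
```

```text
-90 n 0.11 [ 0.41  0.5  -0.29  1.77  0.18  0.9  -1.53]
-90 n 0.3 [ 0.48  0.33 -0.39  1.57  0.13  1.27 -1.49]
-90 p 0.11 [ 0.21  0.55 -0.79  1.86  0.48  0.94 -2.37]
-90 p 0.3 [ 0.38  0.38 -1.    1.65  0.33  1.3  -2.25]
90 n 0.11 [ 0.71  0.6  -0.72  1.75  0.47  0.97  1.38]
90 n 0.3 [ 0.78  0.42 -0.81  1.55  0.31  1.31  1.5 ]
90 p 0.11 [ 0.41  0.71 -1.12  1.85  0.74  1.07  0.57]
90 p 0.3 [ 0.49  0.48 -1.2   1.64  0.45  1.34  0.79]
nest 1749 0.021966631220407762 ((584.3026123046875, -142.29910278320312), (94.11367797851562, 94.64530944824219), 66.8375015258789) [{'at': [0.5821, -0.1439, 0.0025], 'score': 0.77}, {'at': [0.3655, -0.0974, 0.0007], 'score': 0.71}] [{'at': [0.3636, -0.0944, 0.0058], 'score': 0.76}, {'at': [0.5838, -0.1429, 0.003], 'score': 0.69}]
lid 1995 0.1091738478962439 ((530.202392578125, 183.77606201171875), (59.5258674621582, 59.75341033935547), 31.9543399810791)
foot 700 0.02007393385136566 ((529.3172607421875, 183.92788696289062), (70.06615447998047, 70.71369171142578), 53.674354553222656) [{'at': [0.672, 0.2053, 0.0028], 'score': 0.85}, {'at': [0.5269, 0.1802, -0.0026], 'score': 0.76}]
5.25 [-0.01  0.4  -0.46  1.48  0.18  1.3  -2.06]
```

View pics/w2.png

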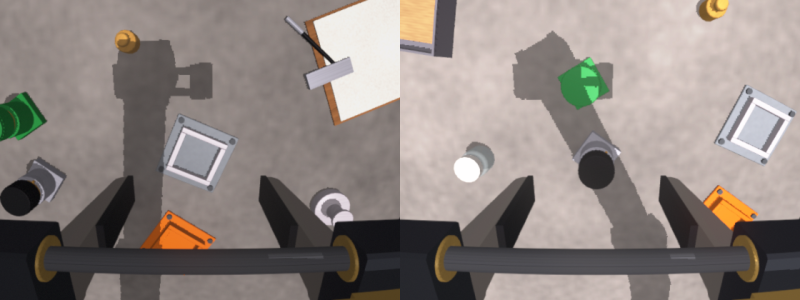

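The crops confirm the choice: the left view shows the grey plate with aluminium walls at about (200,150), the right view the steel pot with black lid at about (597,168). The depth fits match the given sizes. Nest is (0.584,-0.142) with yaw 66.8°, foot is (0.529,0.184) with yaw 53.7°, so the pot needs about +13° of turn.

```bash
python3 - <<'E'
from h import *
a=np.radians(90); pot=[.5300,.1838]; nest=[.5843,-.1423]; da=np.radians(13.16)
env.reach([*pot,.2],R(a)); env.movel([*pot,.077],rate=.1)
effector.grasp(60); s=env.sense(); print("width",s["gripper_width"],s["wrist_force"],s["ee_pos"])
env.movel([*pot,.16],rate=.08); s=env.sense(); print(s["gripper_width"],s["wrist_force"],s["moment"])
env.reach([*nest,.16],R(a+da)); env.pause(.3)
s=env.sense(); print(s["t"],s["ee_pos"],np.degrees(jaw()),np.round(s["joint_positions"],2),s["wrist_force"],s["moment"])
p,P=cloud("wrist"); save("carry",p)
for z0,z1,r in((.016,.03,.08),(.09,.115,.055),(.095,.107,.055)):
    try:
        q,rr=rect(P,nest,z0,z1,r); print(len(q),np.median(q[:,2]),rr)
    except Exception as e: print(e)
np.save("pics/carry",P)
E
```

```text
width 0.05640467333608713 [ 0.60026919 -2.09207083  2.0074711 ] [0.53008195 0.18348055 0.07710393]
0.05667822505547628 [ 0.12436088 -0.20763135 -5.51101922] [ 0.06424112 -0.14645924 -0.02853484]
12.2833 [ 0.58446702 -0.14128919  0.16016257] 103.25205937410568 [ 1.02  0.84 -1.31  1.7   0.85  1.29  1.33] [-0.59296269  0.6960564  -4.46126766] [ 0.04763404 -0.16834015 -0.00836405]
2096 0.022094733787919013 ((583.508544921875, -141.92633056640625), (93.88241577148438, 94.31989288330078), 66.8798828125)
2218 0.10301159429006762 ((583.1190185546875, -140.64349365234375), (70.44115447998047, 70.04498291015625), 66.86222839355469)
1970 0.10298120524799252 ((583.122314453125, -140.6448974609375), (70.44115447998047, 70.03776550292969), 66.86222839355469)
```

View pics/carry.png

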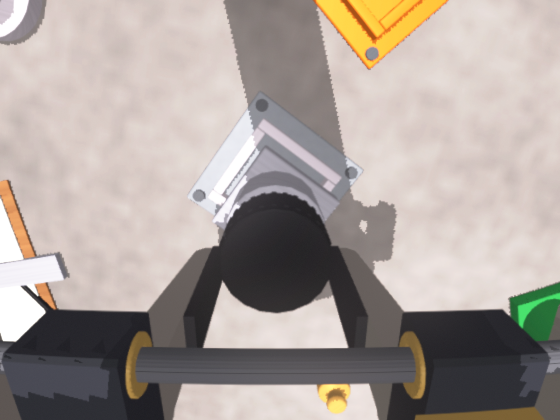

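The pot hangs straight over the nest: foot yaw 66.86° against nest yaw 66.88°, about 1.3 mm off centre. I'll correct that and lower in steps, watching the force.

```bash
python3 - <<'E'
from h import *
s=env.sense(); x=s["ee_pos"][:2]+[.0006,-.0013]
env.movel([*x,.11],rate=.08); env.pause(.2); f0=env.sense()["wrist_force"]; print(f0)
z=.103
while z>.0815:
    env.movel([*x,z],rate=.03); s=env.sense(); f=s["wrist_force"]-f0
    print(round(z,4),np.round(s["ee_pos"],4),np.round(f,1),np.round(s["moment"],2),round(s["gripper_width"],4))
    if f[2]>8 or np.hypot(*f[:2])>12: break
    z-=.003 if z>.09 else .001
env.pause(.3);s=env.sense();print(s["t"],s["wrist_force"],s["ee_pos"])
for c in ("top","scene"): viewer.read_camera(c); print(tip_of(c,"pot"))
E
```

```text
[ 0.12392102 -0.42325168 -4.92308451]
0.103 [ 0.5848 -0.1429  0.1027] [ 0.6  0.5 -0.6] [ 0.12 -0.16 -0.02] 0.0563
0.1 [ 0.5848 -0.1429  0.0998] [-0.4  0.7  0. ] [ 0.08 -0.15 -0.05] 0.0569
0.097 [ 0.5849 -0.1429  0.0968] [ 0.3 -0.2 -0.2] [ 0.05 -0.11  0.01] 0.0566
0.094 [ 0.5849 -0.1429  0.0938] [ 0.6  0.2 -0.3] [ 0.06 -0.15 -0.01] 0.0566
0.091 [ 0.5848 -0.1429  0.0907] [-0.5  0.7 -0.3] [ 0.07 -0.13  0.03] 0.0568
0.088 [ 0.5848 -0.1429  0.0878] [-0.9  0.6  0.2] [ 0.08 -0.14  0.05] 0.0572
0.087 [ 0.585  -0.1428  0.087 ] [-0.3  0.2  0.1] [ 0.05 -0.11 -0.03] 0.0566
0.086 [ 0.585  -0.1429  0.0859] [-0.4  1.2  0.8] [ 0.09 -0.17  0.  ] 0.0564
0.085 [ 0.5849 -0.1429  0.0849] [0.1 0.9 0.8] [ 0.07 -0.16 -0.03] 0.0565
0.084 [ 0.5849 -0.1428  0.0839] [-0.5  0.6 -0. ] [ 0.08 -0.12  0.  ] 0.0568
0.083 [ 0.5852 -0.1429  0.0832] [0.8 0.3 1.3] [ 0.01 -0.16  0.01] 0.0565
0.082 [ 0.5854 -0.1428  0.083 ] [-1.8 -0.1  9. ] [-0.1   0.38 -0.06] 0.0567
16.7417 [-1.66359265 -0.67815951  6.73668518] [ 0.585422   -0.14286754  0.08301428]
[{'at': [0.6633, 0.209, 0.0026], 'score': 0.66}, {'at': [0.5812, -0.1452, 0.0091], 'score': 0.38}]
[{'at': [0.5849, -0.1446, 0.0062], 'score': 0.93}, {'at': [0.6674, 0.2048, -0.0035], 'score': 0.86}]
```

```bash
cat > turn.py <<'E'
from h import *
def mz(n=4):
    v=[]
    for _ in range(n): env.pause(.02); v.append(env.sense()["moment"][2])
    return np.mean(v)
def turn(q,total,tmax,stop=.37):
    q0=q[6]; hist=[]; fine=False
    while q0-q[6]<total:
        q[6]-=.01 if fine else .03
        env.goto_joints(q); d=env.sense()["moment"][2]; m=mz(8 if fine else 3)
        s=env.sense(); hist.append((round(q[6],3),round(s["joint_positions"][6],3),round(d,2),round(m,2),round(s["t"],1)))
        if m>0 or d>.3: fine=True
        if m>stop or s["t"]>tmax: break
    return hist
E
python3 - <<'E'
from turn import *
s=env.sense(); env.movel([*s["ee_pos"][:2]-[.0004,0],.0832],rate=.03); env.pause(.2)
s=env.sense(); q=np.array(s["joint_positions"]); print(q.round(3),mz(8),s["ee_pos"])
h=turn(q,.3,50); print(*h,sep="\n"); s=env.sense(); print(s["ee_pos"],s["wrist_force"],s["moment"],s["gripper_width"])
E
```

```text
[ 0.982  0.919 -1.227  1.752  0.939  1.188  1.274] 0.02862263403362003 [ 0.58515714 -0.14283713  0.08314869]
(np.float64(1.244), np.float64(1.244), np.float64(-0.08), np.float64(-0.06), 17.8)
(np.float64(1.214), np.float64(1.214), np.float64(-0.07), np.float64(-0.07), 18.1)
(np.float64(1.184), np.float64(1.184), np.float64(-0.07), np.float64(-0.02), 18.4)
(np.float64(1.154), np.float64(1.154), np.float64(-0.02), np.float64(-0.06), 18.7)
(np.float64(1.124), np.float64(1.124), np.float64(-0.14), np.float64(-0.07), 19.0)
(np.float64(1.094), np.float64(1.094), np.float64(-0.1), np.float64(-0.06), 19.3)
(np.float64(1.064), np.float64(1.064), np.float64(-0.02), np.float64(-0.07), 19.6)
(np.float64(1.034), np.float64(1.034), np.float64(-0.06), np.float64(-0.06), 19.9)
(np.float64(1.004), np.float64(1.004), np.float64(-0.08), np.float64(-0.09), 20.2)
(np.float64(0.974), np.float64(0.974), np.float64(-0.05), np.float64(-0.06), 20.5)
[ 0.58516345 -0.14289348  0.08316089] [ 0.18499761 -0.57077599 -0.42043203] [-0.04868473 -0.16044272 -0.00748627] 0.05658836500557268
```

The reading is −0.06 at rest, as described for a loose lid. I'll continue, and check the turning sense from the jaw angle.

```bash
python3 - <<'E'
from turn import *
q=np.array(env.sense()["joint_positions"]); print(np.degrees(jaw()))
h=turn(q,2.0,55); print(*[tuple(map(float,r)) for r in h[:2]+h[-14:]],sep="\n"); s=env.sense(); print(np.degrees(jaw()),s["ee_pos"],s["wrist_force"],s["moment"],s["gripper_width"])
E
```

```text
86.01062913399558
(0.944, 0.945, -0.02, -0.09, 20.8)
(0.914, 0.915, -0.08, -0.05, 21.1)
(-0.226, -0.225, -0.13, -0.07, 32.5)
(-0.256, -0.255, -0.11, -0.05, 32.8)
(-0.286, -0.285, -0.02, -0.1, 33.1)
(-0.316, -0.315, -0.08, -0.07, 33.4)
(-0.346, -0.345, -0.09, -0.06, 33.7)
(-0.376, -0.375, -0.09, -0.06, 34.0)
(-0.406, -0.405, -0.08, -0.06, 34.3)
(-0.436, -0.435, -0.09, -0.07, 34.6)
(-0.466, -0.465, -0.1, -0.1, 34.9)
(-0.496, -0.495, -0.03, -0.07, 35.2)
(-0.526, -0.525, -0.04, -0.07, 35.5)
(-0.556, -0.555, -0.04, -0.03, 35.8)
(-0.586, -0.584, 0.28, 0.36, 36.1)
(-0.596, -0.595, 0.48, 0.47, 36.5)
-3.9209376394785465 [ 0.58478072 -0.14288723  0.08312667] [-5.24205244 -1.19026733  4.29408386] [-0.33788477  1.21721829  0.50575754] 0.05659649506505303
```

It went snug after about 1.87 rad clockwise, holding 0.47 N m at rest, inside the 0.25–0.55 snug band. I'll release, back off and check.

```bash
python3 - <<'E'
from h import *
effector.release(); env.pause(.2); s=env.sense(); print(s["gripper_width"],s["wrist_force"],s["moment"])
e=s["ee_pos"]; env.movel([e[0],e[1],.22],rate=.12)
Rr=R(jaw()); nest=np.array([.5843,-.1423]); t=nest-.08*Rr[:2,0]
env.movel([*t,.28]); env.pause(.3)
p,P=cloud("wrist"); save("end",p)
for n,z0,z1,r in(("lid",.106,.125,.06),("foot",.0242,.035,.06),("walls",.018,.0239,.08)):
    q,rr=rect(P,nest,z0,z1,r); print(n,len(q),np.median(q[:,2]),rr)
q,_=rect(P,nest,.106,.125,.06); print("tilt",np.linalg.lstsq(np.c_[q[:,:2]-q[:,:2].mean(0),np.ones(len(q))],q[:,2],rcond=None)[0])
for n in("weight","jar","cutter"): print(n,[r["at"] for c in ("top",) if viewer.read_camera(c) is not None for r in tip_of(c,n)])
print(env.sense()["t"])
pt,_=viewer.read_camera("scene"); save("ends",pt)
cv2.imwrite("pics/end2.png",cv2.resize(np.hstack([p,pt])[:,:,::-1],(800,300),interpolation=cv2.INTER_AREA))
E
```

```text
0.09197636892955137 [-0.25426682  0.0494697  -0.74895507] [-0.07369185 -0.05643393 -0.001682  ]
lid 2235 0.11498373469859557 ((585.1055297851562, -140.19686889648438), (59.45957946777344, 60.18590545654297), 35.50739288330078)
foot 649 0.025994248321648872 ((586.5897827148438, -138.20864868164062), (76.45738983154297, 83.60145568847656), 78.42747497558594)
walls 1354 0.021893402385904037 ((584.5567626953125, -141.34060668945312), (94.04991149902344, 93.86661529541016), 66.94281005859375)
tilt [-0.0030604  -0.02870035  0.114699  ]
weight [[0.7965, -0.0217, -0.0026]]
jar [[0.5197, 0.4195, 0.0033]]
cutter [[0.4655, -0.4351, 0.0024]]
40.1417
```

View pics/end2.png

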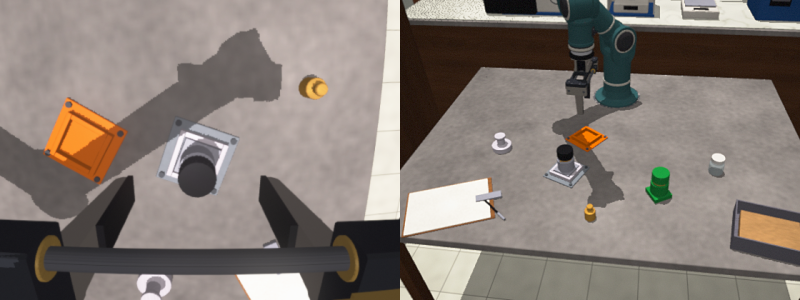

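The pot stands in the grey nest and nothing else has moved. The 0.029 rad tilt fit probably includes points on the lid's side, so I'll refit it using the lid's top only.

```bash
python3 - <<'E'
from h import *
def tilt(P,c,z):
    q,_=rect(P,c,z-.003,z+.004,.05); c0=q[:,:2].mean(0)
    m=np.ones(len(q),bool)
    for _ in range(6):
        k=np.linalg.lstsq(np.c_[q[m,:2]-c0,np.ones(m.sum())],q[m,2],rcond=None)[0]
        e=q[:,2]-np.c_[q[:,:2]-c0,np.ones(len(q))]@k; m=abs(e)<.0008
    print(k.round(4),m.sum(),len(q),cv2.minAreaRect((q[m,:2]*1000).astype(np.float32)))
tilt(np.load("pics/wp.npy"),[.53,.184],.109)
p,P=cloud("wrist"); tilt(P,[.585,-.141],.115)
q,r=rect(P,[.585,-.141],.0248,.028,.055); k=np.linalg.lstsq(np.c_[q[:,:2]-q[:,:2].mean(0),np.ones(len(q))],q[:,2],rcond=None)[0]; print("foot",k.round(4),len(q),r)
E
```

```text
[-0.0037 -0.0024  0.1093] 1318 1894 ((529.529296875, 183.67221069335938), (58.565513610839844, 58.167320251464844), 87.8333511352539)
[-0.0026 -0.      0.115 ] 1473 2107 ((585.0118408203125, -141.04171752929688), (58.36678695678711, 58.04745864868164), 44.04334259033203)
foot [0.0002 0.0012 0.0261] 541 ((585.1008911132812, -140.45535278320312), (69.91148376464844, 69.74598693847656), 65.0833740234375)
```

```bash
python3 -c "
from h import *
workorder.finish_job(); print(env.sense()['t'])"
```

```text
the job is handed in; nothing more can be done
the job is handed in; nothing more can be done
```

I seated the steel pot in the grey bench nest, screwed its lid down clockwise about 1.87 rad until it went snug, let go, backed off and handed the job in. The last clock reading was 40 s, taken before the final check and hand-in.

**Last checks**
- **Seating:** the lid top is 115 mm up, which is 109 mm plus the 6 mm floor, so the pot is fully down. Its axis is about 1 mm from the nest's centre, and it is upright within 0.003 rad.
- **Turn in the pocket:** the foot turned about 1.8° within the pocket's play.
- **Lid torque:** the reading at rest jumped from −0.03 to 0.36, then to 0.47 N m after one last small step. That is inside the 0.25–0.55 snug range. I estimate about 0.8 N m while turning.
- **Bystanders:** the weight, jar and cutter were found within about 4 mm of their starting places.

**Disagreements and gaps**
- A first fit of the lid showed 0.029 rad of tilt. It had picked up points on the lid's side. A refit on the top only, and a fit of the foot, both showed the pot upright.
- I did not measure the seal ring's drag directly; snugness rests on the torque reading alone.

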